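# Open the child-safe pigment case

### The arm

A 7-joint arm with a two-finger parallel gripper is mounted at the origin on the work surface. World frame = base frame: x ahead of the robot, y to its left, z up, the work surface at z = 0. Lengths are in mm, angles in rad, forces in N, time in s.
With the tool pointing down it reaches from about 425 to 950 mm from the base axis. Payload 16.7 kg.
Tool frame: the origin (TCP) lies on the centre line of the jaws, within the pads' length; the fingertips stand 11 mm ahead of it and the grasp point (between the pads) lies 8 mm behind it (arm.tips_ahead is the distance from the TCP to the fingertips, in mm); z points along the fingers, y is the line along which they close (so a half turn about z gives the same grasp; the last joint's range is limited). The gripper opens to 94 mm and grips with 3 to 60 N. Pads are 16 mm wide; open, the fingers measure 119 mm over their backs; the gripper's body (75 mm by 177 mm) begins 78 mm behind the grasp point.
Start: joints at [1.077, 0.426, 0.074, 1.606, -0.034, 1.111, -0.067], TCP at [227.488, -635.472, 216.467] pointing down, gripper open.
Joint ranges: [-2.85, 2.85], [-0.5, 2.14], [-1.23, 1.37], [0.21, 2.46], [-1.02, 4.16], [0.16, 2.05], [-2.73, 2.73]. Speed limits (rad/s): [1.89, 1.89, 2.39, 2.39, 3.01, 3.01, 3.01].

### API

Orientations are given as a rotation vector (axis times angle).
In Python, from bench import arm, optics, close_job gives the robot as it stands (arm), with the cameras (optics) and the job as plain functions.
- The arm moves only by the tool shift_gripper, called after "Call:" by a JSON object that holds its "api" and its "payload", one argument or row to a line. Schema: {"type":"object","properties":{"steps":{"type":"array","items":{"type":"array","prefixItems":[{"type":"array","items":{"type":"number"},"minItems":3,"maxItems":3},{"type":"array","items":{"type":"number"},"minItems":3,"maxItems":3}],"minItems":2,"maxItems":2},"minItems":1,"maxItems":20},"jaw":{"type":"number"},"only":{"type":"string"},"quiet":{"type":"boolean"},"lines":{"type":"string"}},"required":["steps"],"additionalProperties":false}. steps is a list of rows, 1 to 20 of them, each written [[dx, dy, dz], [rx, ry, rz]]: dx, dy, dz in shares of 1000 mm (1.0 is 1000 mm), then a rotation vector rx, ry, rz in parts of the range, where 1.0 means 2 rad; each row is the pose to reach, as a shift and turn from the pose commanded when the call began, along the tool's axes at that moment; what a row does not reach only later rows make up. A row lasts 1/12 s, in which the tool goes at most 41.7 mm and 0.125 rad, less where a joint would pass 70% of its speed; a pose out of reach is approached as far as the arm can. jaw is the finger opening in mm, set as the call begins (left out keeps the last). The fingers move at their own pace and stop on an object; the grip force is fixed at half the most. Time passes only in rows, so rows that do not move let the fingers close. The tool returns the time, the measured TCP pose, the force, the opening and the grip force at its end. only (a regular expression) keeps the lines of the reply that match it, lines (a string "A,B") keeps lines A to B, and quiet returns only ok. Shift and turn numbers lie between -1 and 1, and a call with a number outside is refused. Input that does not fit is refused with a message, and nothing moves.
- arm.observe(): the state, without advancing time (a new reading comes with each control period).
- optics.camera(name): name is "scene" or "top" or "wrist"; returns a dict with "image" (384x512x3 uint8, red, green, blue), "vfov" (degrees; the focal length in pixels is half the picture's height over the tangent of half this angle, whatever the lens; pixels are square), "cx", "cy" (the principal point, pixels), "distortion" ([k1, k2, p1, p2, k3] as OpenCV has them; the pictures are not rectified), "rvec" (rotation vector, rad) and "tvec" (3), from world to camera coordinates, as OpenCV has them. Camera axes: x right, y down, z forward; pixel columns grow to the right and rows downward; lengths in mm; the calibration is good to about 2 mm. A picture is of the moment at which its call begins. There is no depth.
- close_job(): hands the job in; it is judged then, once.
The state is a dict: "time_s": time; "joints": joint angles; "qd": joint speeds; "joint_torque": joint torques, N m; "ee_pos": TCP position; "tool_rot": TCP orientation; "ft_force": force on the tool from outside, world axes, zero at the start; "moment": the same for the moment, N m; "finger_gap": finger opening in mm; "finger_force": force on a finger pad.
Only numpy, scipy, OpenCV 4.12 (cv2) and the standard library are available. Lean on these libraries where they do the work, as an engineer would, in place of code of your own. Each camera call takes 0.05 s, during which the arm holds its last target. There are 200 camera calls.

### The job

Two glass-fronted wooden cases stand side by side on the counter, each with its door held ajar by a hidden safety catch. Open the door of the wider case: reach into the gap behind the door from above, push its white sprung catch down, and while it is down pull the door towards you until it stands wide open, about 60 degrees or more. Do not open the narrower case.

Things in the scene. Friction and masses are not known exactly. Their poses are not given: they have to be found in the camera images.
- wide_case: The wider wooden case with glass panes, fixed: 250 mm wide (y), 180 deep (x), 200 high. Origin: centre of its underside; x points from door to back, z up. Door: 16 mm thick, 200 high, covers the front; upright hinge at x -90, y +125 mm, in line with its inner face. The case's top begins at x -70, so the gap behind the door is open from above. Jars inside stay below 100 mm.
- wide_door (a joint): Angle of the wider case's door in rad: 0 shut, growing as its free edge swings towards the robot (clockwise from above), stop at 1.75. Starts ajar at 0.18 to 0.25 (gap at the catch 50 to 65 mm) and cannot pass about 0.27 until the catch is pushed down. Light friction, about 1 N at the catch; stays where it is left.
- catch_pad (a point): Press point on the wider case's catch: a level white tongue, 50 mm wide, on the door's inner face, turning with the door. Point: on its upper face, 28 mm behind the door's inner face, 175 from the hinge, 170 above the counter. It moves straight down on a spring (2 N, 6 N at its 26 mm stop) and springs back. 10 mm down or more frees the door; keep it down until the door passes 0.45 rad.
- narrow_door (a joint): Angle of the narrower (160 mm) case's door in rad, 0 shut, growing as it opens; starts ajar at 0.25 to 0.33, held by its own catch at about 0.36. A bystander, not to be opened.

How it is judged:
By the outcome, as a careful person would: the job done as asked, in the order asked, and still so for the second after the job is handed in, with the robot touching nothing.
It also fails if it takes over 35 s, if anything falls off the work surface, if the arm or the gripper's body presses on something with over 40 N, if the wrist force passes 120 N, or if a joint passes its speed limit or range.

## Working session

There is one attempt and no reset: what is moved stays moved. The work goes in short steps, Python scripts to look and compute and a tool call to move; the robot and the scene stay as the last step left them, time stands still between calls to the robot, and variables do not carry over. Pictures are saved under pics/ and viewed, at most 10 in all, crops included, and the job is handed in when it is done.

```bash
ls; mkdir -p pics
```

Run:
```python
from bench import arm, optics, close_job
import cv2
for n in ("scene","top"):
    c=optics.camera(n); cv2.imwrite(f"pics/{n}0.png",c["image"][:,:,::-1])
    print(n,{k:v for k,v in c.items() if k!="image"})
o=arm.observe(); print(o["time_s"],o["ee_pos"],o["tool_rot"])
```

```text
bench.py
pics
scene {'vfov': 57.44583551859529, 'cx': 251.63031346968728, 'cy': 185.8126516689416, 'distortion': array([-0.06557462,  0.        ,  0.        ,  0.        ,  0.        ]), 'rvec': array([ 2.08838224,  2.00367223, -0.33374234]), 'tvec': array([ -34.66890385, -563.53041372, 1155.76676402])}
top {'vfov': 43.35767672506748, 'cx': 259.0649900463753, 'cy': 185.7539413989213, 'distortion': array([-0.17458382,  0.        ,  0.        ,  0.        ,  0.        ]), 'rvec': array([ 2.20505878, -2.1454138 ,  0.07930926]), 'tvec': array([ -11.28344531,  647.34241194, 1054.7040168 ])}
0.1 [ 227.37353766 -635.15212458  215.84692997] [-3.09420717e+00 -5.37101840e-01  4.32122473e-04]
```

View pics/scene0.png

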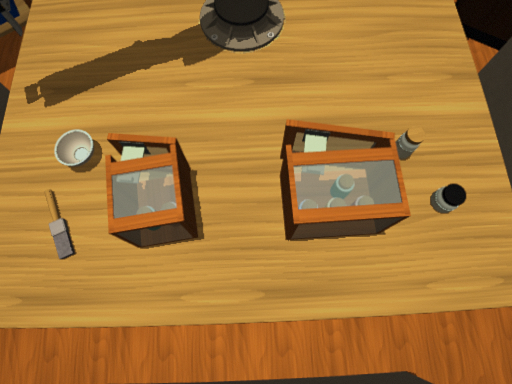

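View pics/top0.png

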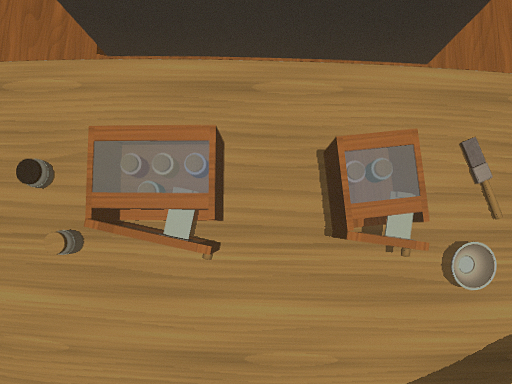

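The scene view shows the wide case on the right, around (345,180), and the narrow one on the left. In the top view the wide case spans (87–220, 126–220). Its door runs from the hinge at about (86,225) to the free edge at (215,250), and the white tongue is at about (180,223). I'll zoom in for corners.

Run:
```python
import cv2
i=cv2.imread("pics/top0.png")[115:265,75:235]
cv2.imwrite("pics/crop1.png",cv2.resize(i,None,fx=4,fy=4,interpolation=cv2.INTER_CUBIC)[:600])
```

```text
(no output)
```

View pics/crop1.png

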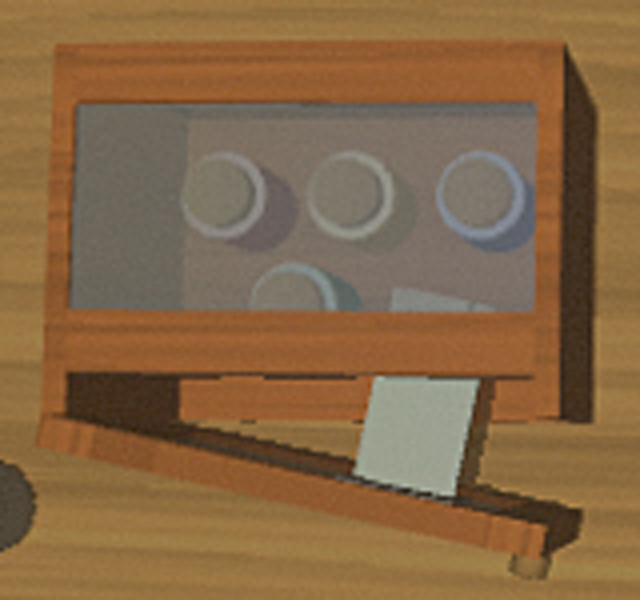

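The crop shows the case-top corners at about (57,43), (565,40) and (561,375). The door's inner top edge runs from (48,415) to (546,525), and the tongue's root runs from (352,477) to (456,497). Next I'll turn these into positions.

Create h.py:
```python
import numpy as np, cv2
def K(c):
    f=192/np.tan(np.radians(c["vfov"])/2); return np.array([[f,0,c["cx"]],[0,f,c["cy"]],[0,0,1]])
def back(c,uv,z):
    n=cv2.undistortPoints(np.array([[uv]],float),K(c),c["distortion"])[0,0]
    R=cv2.Rodrigues(c["rvec"])[0]; o=-R.T@c["tvec"]; d=R.T@np.array([*n,1]); return o+d*(z-o[2])/d[2]
def proj(c,P): return cv2.projectPoints(np.array(P,float).reshape(-1,1,3),c["rvec"],c["tvec"],K(c),c["distortion"])[0][:,0]
```

Run:
```python
from bench import arm, optics, close_job
from h import *
from scipy.optimize import least_squares
c=optics.camera("top")
cr=lambda u,v:(75+(u-1.5)/4,115+(v-1.5)/4)
pts={"BL":(57,43),"BR":(565,40),"FR":(561,375),"hi":(48,415),"fi":(546,525),"fo":(541,555),"ho":(37,443)}
W={k:back(c,cr(*v),200)[:2] for k,v in pts.items()}
for k,v in W.items(): print(k,v.round(1))
for v in ((352,477),(456,497)): print("tongue root",back(c,cr(*v),170).round(1))
R2=lambda a:np.array([[np.cos(a),-np.sin(a)],[np.sin(a),np.cos(a)]])
def model(p):
    x,y,a,q=p; T=lambda l:np.array([x,y])+R2(a)@l
    h=np.array([-90,125.]); D=lambda l:T(h+R2(-q)@np.array(l)) 
    return {"BL":T([90,125]),"BR":T([90,-125]),"FR":T([-70,-125]),"hi":D([0,0]),"ho":D([-16,0]),"fi":D([0,-250]),"fo":D([-16,-250])},D([28,-175]),D
r=least_squares(lambda p:np.concatenate([model(p)[0][k]-W[k] for k in W]),[700,100,0,.2])
print(r.x,r.fun.reshape(-1,2).round(1)); m=model(r.x); print("pad",m[1],"roots",m[2]([0,-150]),m[2]([0,-200]))
s=optics.camera("scene"); q=[[*m[1],170],[*m[2]([0,-150]),170],[*m[2]([0,-200]),170],[*m[2]([0,-250]),200],[*m[2]([0,0]),200]]
print(proj(s,q).round(1))
o=arm.observe();print(o["ee_pos"],cv2.Rodrigues(o["tool_rot"])[0].round(4))
```

```text
BL [742.5 340.4]
BR [747.9  90.3]
FR [588.4  86.4]
hi [561.5 333.8]
fi [518.1  91.2]
fo [504.   93.1]
ho [547.8 338.7]
tongue root [536.7 189.9 170. ]
tongue root [528.8 138.5 170. ]
[6.55427651e+02 2.13057966e+02 2.31261943e-02 1.99205583e-01] [[ 0.  -0.3]
 [ 0.4 -0.1]
 [-0.1  0.1]
 [ 1.1  2.1]
 [ 0.7 -1.4]
 [-1.  -0.5]
 [-1.   0. ]]
pad [559.47335107 158.74442662] roots [536.28555957 188.26266379] [527.52701261 139.03576204]
[[313.7 145.7]
 [325.2 136.3]
 [304.1 133.7]
 [284.2 125.1]
 [392.9 138.6]]
[ 227.40758754 -635.2369348   216.02214622] [[ 9.415e-01  3.370e-01 -3.000e-04]
 [ 3.370e-01 -9.415e-01  8.000e-04]
 [-0.000e+00 -9.000e-04 -1.000e+00]]
```

The fit residuals are within about 2 mm. The case yaw is 0.023, the door angle is 0.20 (inside its stated range) and the pad is at (559.5,158.7,170). I'll approach high with closed fingers and turn −2.62 about tool z, so the jaw line lies along the door and joint 7 stays in range.

Units first: shifts go in shares of 1000 mm and turns go in shares of 2 rad. So 322 mm / 1000 = 0.322, -240 mm / 1000 = -0.24, -1.3 rad / 2 = -0.65.

Call:
{"api": "shift_gripper", "payload": {
  "steps": [
    [[0,0,-0.04],[0,0,0]],
    [[0,0,-0.084],[0,0,0]],
    [[0,0,-0.084],[0,0,0]],
    [[0.322,-0.24,-0.084],[0,0,-0.65]],
    [[0.322,-0.24,-0.084],[0,0,-0.65]],
    [[0.322,-0.24,-0.084],[0,0,-0.65]],
    [[0.322,-0.24,-0.084],[0,0,-0.65]],
    [[0.322,-0.24,-0.084],[0,0,-0.65]],
    [[0.322,-0.24,-0.084],[0,0,-0.65]],
    [[0.322,-0.24,-0.084],[0,0,-0.65]],
    [[0.322,-0.24,-0.084],[0,0,-0.65]],
    [[0.322,-0.24,-0.084],[0,0,-0.65]],
    [[0.322,-0.24,-0.084],[0,0,-0.65]],
    [[0.322,-0.24,-0.084],[0,0,-0.65]],
    [[0.322,-0.24,-0.084],[0,0,-0.65]]
  ],
  "jaw": 0
}}

```text
time_s: 1.45
ee_pos: [450.6, -299.6, 300.5]
tool_rot: [2.132, 2.307, 0.0]
ft_force: [-0.5, -0.8, -0.7]
finger_gap: 0.6
finger_force: 0.0
```

Add to h.py:
```python
def rel(arm,P,yaw):
    "shift/turn in tool axes to TCP at P pointing down, tool y at world azimuth yaw"
    o=arm.observe(); R=cv2.Rodrigues(o["tool_rot"])[0]
    y=np.array([np.cos(yaw),np.sin(yaw),0]); z=np.array([0,0,-1.]); G=np.c_[np.cross(y,z),y,z]
    return (R.T@(np.array(P)-o["ee_pos"])).round(1), cv2.Rodrigues(R.T@G)[0][:,0].round(3)
```

Run:
```python
from bench import arm, optics, close_job
from h import *
print(rel(arm,[551.6,160.1,300],1.394)); o=arm.observe(); print(o["joints"])
```

```text
(array([450.3, 136.9,   0.5]), array([ 0.   ,  0.   , -1.315]))
[ 0.74550645  0.15621959 -0.31198202  1.78521793  0.05095934  1.20780671
  0.49775618]
```

Scaled: 450 mm / 1000 = 0.45, 137 mm / 1000 = 0.137, -1.315 rad / 2 = -0.6575.

Call:
{"api": "shift_gripper", "payload": {
  "steps": [
    [[0.45,0.137,0],[0,0,-0.6575]],
    [[0.45,0.137,0],[0,0,-0.6575]],
    [[0.45,0.137,0],[0,0,-0.6575]],
    [[0.45,0.137,0],[0,0,-0.6575]],
    [[0.45,0.137,0],[0,0,-0.6575]],
    [[0.45,0.137,0],[0,0,-0.6575]],
    [[0.45,0.137,0],[0,0,-0.6575]],
    [[0.45,0.137,0],[0,0,-0.6575]],
    [[0.45,0.137,0],[0,0,-0.6575]],
    [[0.45,0.137,0],[0,0,-0.6575]],
    [[0.45,0.137,0],[0,0,-0.6575]],
    [[0.45,0.137,0],[0,0,-0.6575]],
    [[0.45,0.137,0],[0,0,-0.6575]],
    [[0.45,0.137,0],[0,0,-0.6575]],
    [[0.45,0.137,0],[0,0,-0.6575]]
  ]
}}

```text
time_s: 2.7
ee_pos: [553.9, 155.8, 300.2]
tool_rot: [-0.293, -3.128, 0.001]
ft_force: [-0.6, -0.2, 0.7]
finger_gap: 0.4
finger_force: 0.0
```

Run:
```python
from bench import arm, optics, close_job
from h import *
print(rel(arm,[551.6,160.1,240],1.394)); o=arm.observe(); print(o["joints"])
for n in ("scene","wrist"):cv2.imwrite(f"pics/{n}1.png",optics.camera(n)["image"][:,:,::-1])
```

```text
(array([ 3. ,  3.9, 60.2]), array([-0.001, -0.   , -0.01 ]))
[ 0.23014972  0.27600948 -0.74758031  1.69413365  0.1970793   1.24935878
  0.82272176]
```

View pics/wrist1.png

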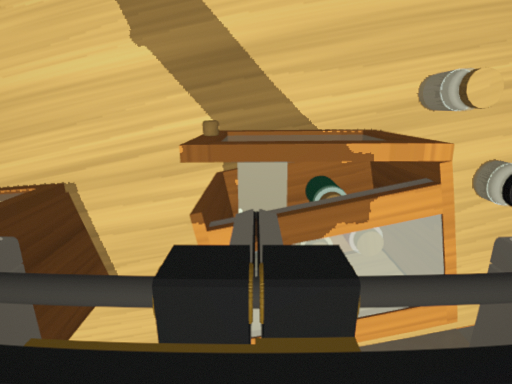

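The wrist view shows the closed fingertips, at (257,212), above the line of the white tongue at (240–287, 163–210), with the door behind them. I'll lower into the gap.

Scaled: 110 mm / 1000 = 0.11, 100 mm / 1000 = 0.1, -0.01 rad / 2 = -0.005.

Call:
{"api": "shift_gripper", "payload": {
  "steps": [
    [[0.002,0.004,0.02],[0,0,-0.005]],
    [[0.003,0.004,0.05],[0,0,-0.005]],
    [[0.003,0.004,0.08],[0,0,-0.005]],
    [[0.003,0.004,0.1],[0,0,-0.005]],
    [[0.003,0.004,0.11],[0,0,-0.005]],
    [[0.003,0.004,0.11],[0,0,-0.005]]
  ]
}}

```text
time_s: 3.3
ee_pos: [550.7, 160.8, 188.8]
tool_rot: [-0.274, -3.127, 0.002]
ft_force: [0.0, -0.6, 0.4]
finger_gap: 0.5
finger_force: 0.0
```

Run:
```python
from bench import arm, optics, close_job
from h import *
c=optics.camera("scene");i=c["image"][90:250,260:430,::-1]
cv2.imwrite("pics/s2.png",cv2.resize(i,None,fx=3.5,fy=3.5,interpolation=cv2.INTER_CUBIC))
print(arm.observe()["ft_force"])
```

```text
[0.65948994 0.17856581 0.49735779]
```

View pics/s2.png

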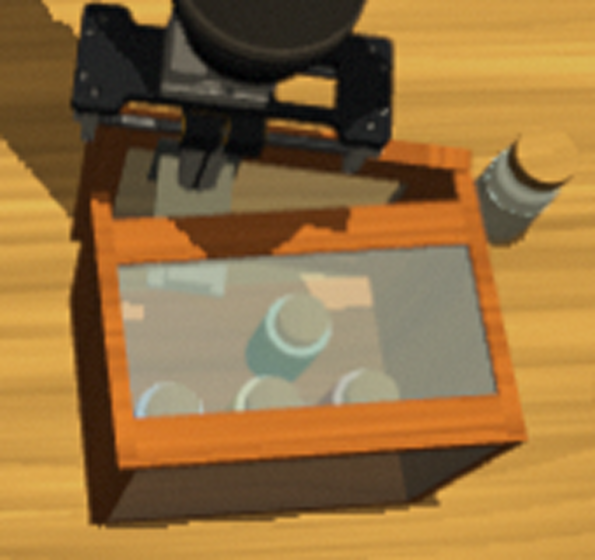

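The fingers are in the gap over the tongue at crop (200,180), clear of both the door and the case top. I'll press down.

Call:
{"api": "shift_gripper", "payload": {
  "steps": [
    [[0,0,0.008],[0,0,0]],
    [[0,0,0.014],[0,0,0]],
    [[0,0,0.02],[0,0,0]],
    [[0,0,0.026],[0,0,0]],
    [[0,0,0.028],[0,0,0]],
    [[0,0,0.028],[0,0,0]]
  ]
}}

```text
time_s: 3.85
ee_pos: [551.3, 162.4, 162.2]
tool_rot: [-0.271, -3.13, -0.0]
ft_force: [0.1, -0.1, 5.1]
finger_gap: 0.6
finger_force: 2.3
```

Run:
```python
from bench import arm, optics, close_job
from h import *
x,y,a,q0=655.43,213.06,.0231,.1992
R2=lambda a:np.array([[np.cos(a),-np.sin(a)],[np.sin(a),np.cos(a)]])
H=np.array([x,y])+R2(a)@[-90,125]
for q in (.2,.3,.4,.5,.6,.7,.8,.9,1.0,1.1,1.2,1.3,1.35):
    # finger front face (8 mm) on the inner face
    P=H+R2(a-q)@[8,-175]; print(q,*rel(arm,[*P,161],np.pi/2+a-q))
o=arm.observe();print(o["ft_force"],o["joints"])
```

```text
0.2 [11.5 -2.1  1.2] [ 0.    -0.     0.004]
0.3 [29.  -2.   1.2] [ 0.    -0.     0.104]
0.4 [46.4 -0.1  1.2] [ 0.    -0.     0.204]
0.5 [63.6  3.5  1.2] [ 0.    -0.     0.304]
0.6 [80.2  8.8  1.2] [ 0.    -0.     0.404]
0.7 [96.3 15.8  1.2] [ 0.    -0.     0.504]
0.8 [111.6  24.3   1.3] [ 0.    -0.     0.604]
0.9 [126.   34.3   1.3] [ 0.    -0.     0.704]
1.0 [139.3  45.7   1.3] [ 0.    -0.     0.804]
1.1 [151.4  58.4   1.3] [ 0.    -0.     0.904]
1.2 [162.1  72.2   1.3] [-0.    -0.     1.004]
1.3 [171.5  87.    1.3] [-0.    -0.     1.104]
1.35 [175.6  94.8   1.3] [-0.    -0.     1.154]
[ 0.10523203 -0.13159643  5.0905757 ] [ 0.17329286  0.40511269 -0.71419203  1.853672    0.31204146  0.9974634
  0.72542383]
```

The force is 5.1 N, so the catch is about 19 mm down. I'll pull along the arc.

Scaled: 80 mm / 1000 = 0.08, 72 mm / 1000 = 0.072, 0.4 rad / 2 = 0.2.

Call:
{"api": "shift_gripper", "payload": {
  "steps": [
    [[0.006,-0.001,0.001],[0,0,0]],
    [[0.012,-0.002,0.001],[0,0,0]],
    [[0.02,-0.002,0.001],[0,0,0.025]],
    [[0.029,-0.002,0.001],[0,0,0.05]],
    [[0.038,-0.001,0.001],[0,0,0.075]],
    [[0.046,0,0.001],[0,0,0.1]],
    [[0.055,0.002,0.001],[0,0,0.125]],
    [[0.064,0.004,0.001],[0,0,0.15]],
    [[0.072,0.006,0.001],[0,0,0.175]],
    [[0.08,0.009,0.001],[0,0,0.2]],
    [[0.08,0.009,0.001],[0,0,0.2]]
  ]
}}

```text
time_s: 4.77
ee_pos: [472.5, 185.4, 161.9]
tool_rot: [0.889, 3.013, -0.001]
ft_force: [-0.8, 0.4, 4.5]
finger_gap: 0.9
finger_force: 2.4
```

Run:
```python
from bench import arm, optics, close_job
from h import *
c=optics.camera("scene");i=c["image"][70:240,240:430,::-1]
cv2.imwrite("pics/s3.png",cv2.resize(i,None,fx=3.5,fy=3.5,interpolation=cv2.INTER_CUBIC)); print(arm.observe()["joints"])
```

```text
[ 0.09287992  0.28429123 -0.6855378   1.9976588   0.22354734  0.93383158
  0.29263067]
```

View pics/s3.png

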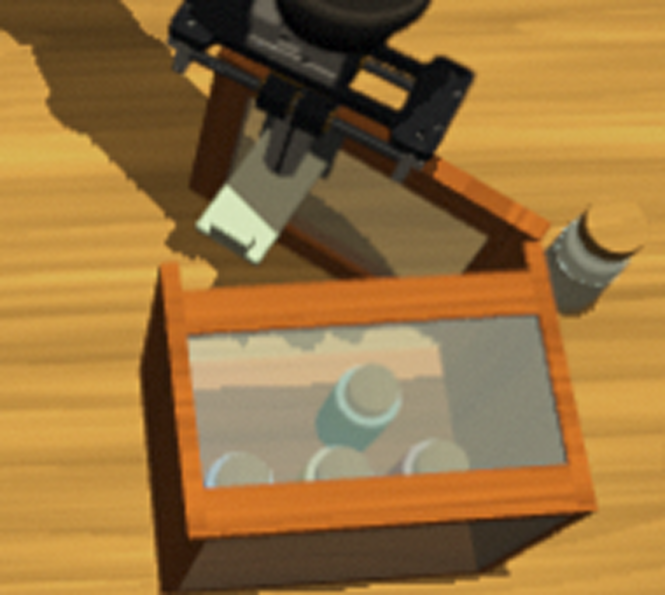

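The door has swung to about 0.6 rad with the tongue still held down by the fingers. I'll check that the bottle near the hinge isn't in the door's sweep.

Run:
```python
from bench import arm, optics, close_job
from h import *
c=optics.camera("top")
for uv in ((82,238),(76,252)): print(back(c,uv,0).round(),back(c,uv,40).round(),back(c,uv,70).round())
x,y,a=655.43,213.06,.0231
R2=lambda a:np.array([[np.cos(a),-np.sin(a)],[np.sin(a),np.cos(a)]])
H=np.array([x,y])+R2(a)@[-90,125]
for q in (1.1,1.2,1.3): print("outer face",q,[(H+R2(a-q)@[-16,-r]).round() for r in (0,50,100)])
for q in (.7,.8,.9,1.0,1.1,1.2,1.25,1.3):
    P=H+R2(a-q)@[8,-175]; print(q,*rel(arm,[*P,161],np.pi/2+a-q))
```

```text
[516. 418.   0.] [517. 403.  40.] [518. 391.  70.]
[482. 431.   0.] [485. 416.  40.] [487. 404.  70.]
outer face 1.1 [array([555., 350.]), array([511., 326.]), array([467., 303.])]
outer face 1.2 [array([556., 351.]), array([510., 332.]), array([464., 312.])]
outer face 1.3 [array([558., 351.]), array([510., 337.]), array([462., 322.])]
0.7 [17.6  0.4  0.7] [-0.     0.     0.106]
0.8 [35.   2.3  0.7] [-0.     0.001  0.206]
0.9 [52.1  6.   0.7] [-0.     0.001  0.306]
1.0 [68.8 11.3  0.7] [-0.     0.001  0.406]
1.1 [84.9 18.3  0.7] [-0.     0.001  0.506]
1.2 [100.1  26.9   0.7] [-0.     0.001  0.606]
1.25 [107.4  31.7   0.7] [-0.     0.001  0.656]
1.3 [114.5  36.9   0.7] [-0.     0.001  0.706]
```

The bottle (y above about 390) is clear of the sweep, so I'll continue to 1.3.

Scaled: 114 mm / 1000 = 0.114, 107 mm / 1000 = 0.107, 0.7 rad / 2 = 0.35.

Call:
{"api": "shift_gripper", "payload": {
  "steps": [
    [[0.009,0,0],[0,0,0.025]],
    [[0.018,0,0],[0,0,0.05]],
    [[0.026,0.001,0],[0,0,0.075]],
    [[0.035,0.002,0],[0,0,0.1]],
    [[0.044,0.004,0],[0,0,0.125]],
    [[0.052,0.006,0],[0,0,0.15]],
    [[0.061,0.008,0],[0,0,0.175]],
    [[0.069,0.011,0],[0,0,0.2]],
    [[0.077,0.015,0],[0,0,0.225]],
    [[0.085,0.018,0],[0,0,0.25]],
    [[0.093,0.022,0],[0,0,0.275]],
    [[0.1,0.027,0],[0,0,0.3]],
    [[0.107,0.032,0],[0,0,0.325]],
    [[0.114,0.037,0],[0,0,0.35]],
    [[0.114,0.037,0],[0,0,0.35]]
  ]
}}

```text
time_s: 6.12
ee_pos: [397.8, 278.7, 161.5]
tool_rot: [-1.866, -2.526, 0.0]
ft_force: [-3.8, -0.1, 4.9]
finger_gap: 0.3
finger_force: 2.4
```

Run:
```python
from bench import arm, optics, close_job
print(arm.observe()["joints"])
```

```text
[-0.17246477  0.23779585 -0.64304459  2.04543534  0.17873075  0.9126308
 -0.6137889 ]
```

Next I'll lift straight up, let the catch spring back, and check.

Scaled: -150 mm / 1000 = -0.15, -130 mm / 1000 = -0.13.

Call:
{"api": "shift_gripper", "payload": {
  "steps": [
    [[-0.001,0,-0.008],[0,0,0]],
    [[-0.003,0,-0.018],[0,0,0]],
    [[-0.005,0,-0.03],[0,0,0]],
    [[-0.005,0,-0.06],[0,0,0]],
    [[-0.005,0,-0.095],[0,0,0]],
    [[-0.005,0,-0.13],[0,0,0]],
    [[-0.005,0,-0.15],[0,0,0]],
    [[-0.005,0,-0.15],[0,0,0]]
  ]
}}

```text
time_s: 6.78
ee_pos: [401.4, 273.4, 316.9]
tool_rot: [1.865, 2.524, 0.01]
ft_force: [-0.5, 0.3, -0.6]
finger_gap: 0.5
finger_force: 0.0
```

Run:
```python
from bench import arm, optics, close_job
from h import *
cv2.imwrite("pics/s4.png",optics.camera("scene")["image"][:,:,::-1])
cv2.imwrite("pics/t4.png",optics.camera("top")["image"][:,:,::-1]); print(arm.observe()["ft_force"])
```

```text
[ 0.47878225  0.7232091  -0.00163424]
```

View pics/s4.png

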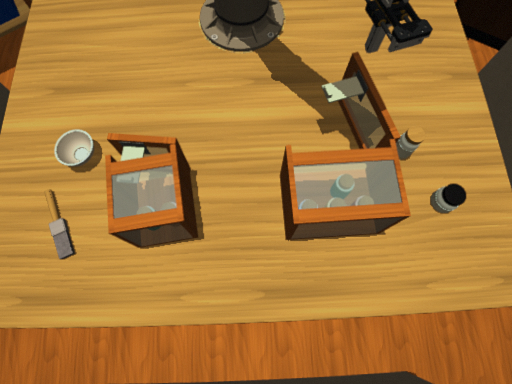

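The wide door stands well open, with its top edge running from (392,147) to (355,57). The gripper is clear above it, and the narrow case looks unchanged. I'll check the angle, then hand in.

Run:
```python
from bench import arm, optics, close_job
from h import *
c=optics.camera("scene")
H=np.array([562.57,335.94])
P=back(c,(352,58),200)[:2]; d=P-H
q=np.arctan2(-d[0],-d[1])+.0231; print(P,np.hypot(*d),q)
if 1.15<q<1.5 and abs(np.hypot(*d)-250)<15: print(close_job())
```

```text
[337.17896699 272.8309997 ] 234.05953020599765 1.3208896353230146
```

The angle is about 1.32 rad (76°). The 16 mm shortfall in length comes from picking the corner by eye and barely changes the angle.

```bash
python3 -c "
from bench import arm, optics, close_job
print(close_job())"
```

```text
the job is handed in; nothing more can be done
None
```

The wide case's door stands open at about 1.3 rad (roughly 75°), its catch was held down throughout the pull, the narrow case was left alone, and the job was handed in about 7 s into the 35 s limit.

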